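Hang the parts shelf on the slotted stand and lock it

TASK

Pick up the small green shelf bracket, put its two claws through the slots of the bench stand's two uprights, and press it down until it sits fully home and the yellow latch snaps over it. Press with feeling, never forcing the stand, and let go; leave the oil bottle, the jar and the pedal where they are.

Things in the scene. Friction and masses are not known exactly. Their poses are not given: they have to be found in the camera images.
- bracket_grip (a point): Centre of the black grip rib on top of the loose green shelf bracket (about 0.32 kg). Rib: 62 mm long along the bracket's x, 12 mm thick along y. This point is 20 mm below the rib's top, 88 mm above the bracket's underside, 34 mm in front of its plate's back plane. The tray below it has lips 14 mm high. Axes as the bracket: x to its claws, z up.
- bracket_back (a point): On the bracket: middle of the lower edge of its upright back plate, on the back plane and the underside. x points from tray to claws, z up. Plate 100 wide (y), 100 high, 4 mm thick; the tray reaches 94 mm to -x. In the plate's foot is a window 32 mm wide, from 8 to 30 mm above the underside; the latch snaps over the 8 mm bar below it.
- bracket_claws (a point): On the bracket, 62 mm above bracket_back: mid-way between its two steel claws, which stand out of the back at y = -36 and +36 mm from here, at the height of the undersides of their necks. Each claw is 5 mm thick along y: a neck 12 mm high from this height up, and behind it (x 5 to 10 mm) a hook that reaches 22 mm below this height.
- stand_seat (a point): On the fixed bench stand (dark base 150 x 170 mm; two aluminium uprights 26 wide, 173 high, 72 mm apart): point in the front plane of the uprights, mid-way between, 45 mm above the worktop. x points from front to back, through the slots; z up. Nominally bracket_back lies here, axes alike, when home; the true home is up to 7 mm higher or lower, to be felt. Over 30 N on the stand is forcing it.
- stand_slots (a point): On the stand, 62 mm above stand_seat: nominal height of the slots' lower ends, on which the claws' necks sit. One slot in each upright at y = -36 and +36 mm, 9 mm wide, 56 mm high, in a face 4 mm thick, hollow behind. Slots and latch share the unknown offset of up to 7 mm up or down. The claws go in with the bracket about 33 mm above nominal home and its plate against the uprights.
- stand_latch (a point): Nominal nose of the yellow sprung latch between the uprights, 13 mm above stand_seat: 24 mm wide, reaching 4 mm in front of the uprights. From about 19 mm above home the bracket's foot pushes it back, which takes about 6 to 13 N downward; 1 to 3 mm above home it snaps out over the foot's bar, and then comes a rigid stop.
- latch (a joint): Swing of the yellow latch: 0 rad is out (its rest, both with no bracket there and when it has snapped over the bracket), about 0.1 to 0.25 rad while the bracket's foot holds it pushed back.
- lube: Small dark bottle with green nozzle, 38 x 37 x 121 mm, upright beside the stand; origin under its centre. Leave it alone.
- jar: White jar with black lid, 57 x 56 x 91 mm, beside the stand; origin under its centre. Leave it alone.
- pedal: Black flat bicycle pedal lying on the worktop in front of the stand, 67 x 120 mm, 23 mm high; origin under its centre. Leave it alone.
Mind the look-alikes: they are no part of the job. Of the things like the part that bears bracket_grip, leave any that is brown; of the rest the larger one is meant.

How it is judged (in metres and radians):
On the way:
1. both claws are through the slots with the bracket still above its home position (x of bracket_back in the frame of stand_seat above -0.005 m and y of bracket_back in the frame of stand_seat between -0.004 and 0.004 m and angle between the x axis of bracket_back and the x axis of stand_seat, either way round below 0.15 rad and z of bracket_back in the frame of stand_seat between 0.012 and 0.042 m), for 0.1 s.
At the end, for the whole second after the job is handed in: The bracket hangs at rest by both claws, home on the stand (4 mm in depth and sideways, up to 9 mm above or below the nominal point, upright within 0.08 rad); the latch is out over its foot (under 0.06 rad); the three bystanders are within 20 mm of where they were (x of bracket_back in the frame of stand_seat between -0.004 and 0.004 m and y of bracket_back in the frame of stand_seat between -0.004 and 0.004 m and z of bracket_back in the frame of stand_seat between -0.009 and 0.009 m and angle between bracket_back's own z axis and vertical below 0.08 rad and value of joint latch below 0.06 rad and linear speed of bracket below 0.02 m/s and distance of each of lube, jar, pedal from where it was at the start of the episode below 0.02 m); the robot touches nothing.
It fails at once if the stand is forced: more than 30 N on it, from the bracket or the robot (contact force between stand and anything else above 30 N).
It fails at once if the oil bottle is pushed or tipped (distance of lube from where it was at the start of the episode above 0.02 m or angle between lube's own z axis and vertical above 0.4 rad).
It fails at once if the jar is pushed or tipped (distance of jar from where it was at the start of the episode above 0.02 m or angle between jar's own z axis and vertical above 0.4 rad).
It fails at once if the pedal is pushed (distance of pedal from where it was at the start of the episode above 0.02 m).
It also fails if it takes over 61 s, if anything falls off the work surface, if the arm or the gripper's body presses on something with over 40 N, if the wrist force passes 120 N, or if a joint passes its speed limit or range.

ROBOT

A 6-joint arm with a two-finger parallel gripper is mounted at the origin on a cart in front of the work surface, level with it; the furniture and walls round the work are solid. World frame = base frame: x ahead of the robot, y to its left, z up, the work surface at z = 0. Lengths are in mm, angles in rad, forces in N, time in s.
With the tool pointing down it reaches from about 275 to 825 mm from the base axis. Payload 4.9 kg.
Tool frame: the origin (TCP) lies at the very end of the fingers, on their centre line; the grasp point (between the pads) lies 19 mm behind it; z points along the fingers, y is the direction in which the jaws open and shut (so a half turn about z gives the same grasp; the last joint's range is limited). The gripper opens to 85 mm and grips with 20 to 120 N. Pads are 22 mm wide; open, the fingers measure 114 mm over their backs; the gripper's body (76 mm by 85 mm) begins 54 mm behind the grasp point. The pads swing forward as they close: fully open they stand 13 mm farther back than shut.
Start: joints at [1.099, 0.326, -0.193, 1.052, 0, 1.437], TCP at [182.272, 518.937, 204.281] pointing down, gripper open.
Joint ranges: [-2.65, 2.65], [-0.97, 1.79], [-1.3, 1.35], [-1.93, 2.1], [-1.47, 1.37], [-3.14, 3.14]. Speed limits (rad/s): [2.57, 2.57, 3.14, 3.14, 3.14, 3.14].

INTERFACE

Orientations are given as [roll, pitch, yaw] about the fixed x, y, z axes, in that order (R = Rz(yaw) Ry(pitch) Rx(roll)).
In Python, from bench import bot, solve_ik, imaging gives the robot as it stands. Calls block until the motion is done:
- bot.move_ptp(position, orientation): joint-space move of the TCP to a pose.
- bot.movel(position, rot=None, max_speed=150, threshold=None): straight line of the TCP; rot=None keeps the orientation; max_speed is the mean speed in mm/s. With threshold (N) it stops when the force on the tool has changed by that much, and returns True; else False.
- bot.move_j(angles): joint-space move.
- bot.grip(opening, effort=None): opening from 0.0 (shut) to 1.0 (fully open); effort is the grip in N (None keeps the last); returns when the fingers have stopped.
- bot.dwell(seconds).
- solve_ik(position, orientation): joint angles nearest the present ones, or None.
- bot.get_state(): the state.
- imaging.capture(name): name is "scene" or "side" or "wrist"; returns the picture (384x512x3 uint8, blue, green, red); there is no depth.
- imaging.camera_model(name): a dict with "K" (3x3 intrinsics, pixels), "position" and "rotation" of the camera in the world. Camera axes: x right, y up, looking along -z (the intrinsics and any distortion apply to the point x, -y, -z); pixel columns grow to the right and rows downward; lengths in mm; the calibration is good to about 2 mm. A picture is of the moment at which its call begins: read the wrist's pose just before it. camera_model takes no time and is no camera call; for the wrist camera it gives the pose at the moment of the call.
A pose or a line that the arm cannot do raises bot.IKError and nothing moves.
- bot.sign_off(): hands the job in, once; it reports no verdict.
The state is a dict: "t": time; "qpos": joint angles; "joint_velocities": joint speeds; "effort": joint torques, N m; "tcp_pos": TCP position; "orientation": TCP orientation; "contact_force": force on the tool from outside, world axes, zero at the start; "wrist_torque": the same for the moment, N m; "opening": opening from 0.0 (shut) to 1.0 (fully open).
Only numpy, scipy, OpenCV 4.12 (cv2) and the standard library are available. Lean on these libraries where they do the work, as an engineer would, in place of code of your own. Each camera call takes 0.05 s, during which the arm holds its last target.

## Working session

There is one attempt and no reset: what is moved stays moved. The work goes in short steps, each a Python script; the robot and the scene stay as the last script left them, time stands still between calls to the robot, and variables do not carry over. Pictures are saved under pics/ and viewed, and the job is handed in when it is done.

```bash
ls; mkdir -p pics; python3 - <<'E'
from bench import bot, solve_ik, imaging
import cv2
for n in ("scene","side","wrist"):
    m=imaging.camera_model(n); print(n,m)
    cv2.imwrite(f"pics/{n}0.png",imaging.capture(n))
print(bot.get_state())
E
```

```text
pics
scene {'K': array([[359.50734023,   0.        , 257.2700484 ],
       [  0.        , 359.50734023, 191.1481531 ],
       [  0.        ,   0.        ,   1.        ]]), 'position': array([  -50.11896188, -1088.24205132,   932.69241028]), 'rotation': array([ 0.94865294,  0.00112778, -0.58270454])}
side {'K': array([[452.21855344,   0.        , 251.3462297 ],
       [  0.        , 452.21855344, 193.02362798],
       [  0.        ,   0.        ,   1.        ]]), 'position': array([ 546.52663014, 1361.58518136,  655.09031391]), 'rotation': array([ 1.21849411,  0.00483513, -3.10444216])}
wrist {'K': array([[280.85000501,   0.        , 260.3776123 ],
       [  0.        , 280.85000501, 188.51426565],
       [  0.        ,   0.        ,   1.        ]]), 'position': array([110.57044567, 542.11380253, 372.10647589]), 'rotation': array([-2.99130887e-01,  4.86257064e-04,  1.23280627e+00])}
{'t': 0.15, 'qpos': array([ 1.09880411e+00,  3.26787909e-01, -1.93363387e-01,  1.05201001e+00,
        3.90060434e-05,  1.43657239e+00]), 'joint_velocities': array([ 0.00068414, -0.00313966,  0.00293328, -0.00147557, -0.00206783,
       -0.0013797 ]), 'effort': array([ 5.18397301e-04, -4.43703854e+01,  2.62664902e+01,  1.04271347e-02,
       -1.13349238e-04,  9.86994166e-06]), 'tcp_pos': array([182.02611046, 518.48904354, 203.67047841]), 'orientation': array([-3.14024517e+00, -2.21318377e-04,  2.80382420e+00]), 'contact_force': array([0.31810604, 0.99356628, 0.35244591]), 'wrist_torque': array([ 0.02413001, -0.01570483,  0.0087665 ]), 'opening': 1.0012594131054358}
```

View pics/scene0.png

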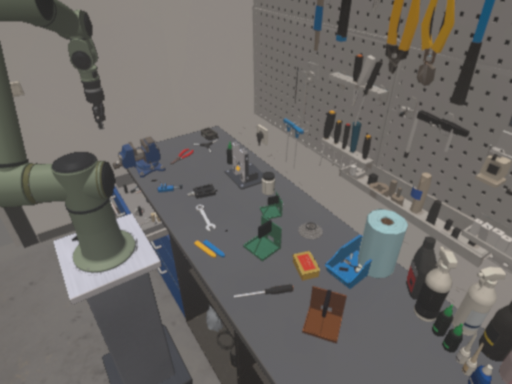

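View pics/side0.png

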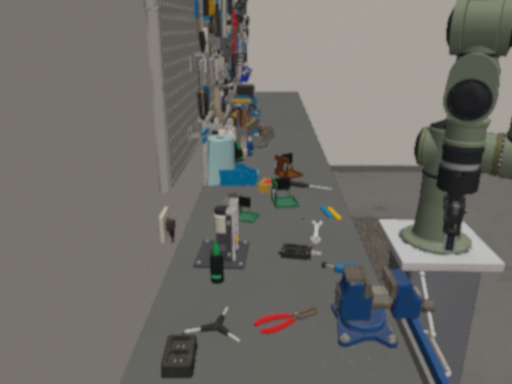

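View pics/wrist0.png

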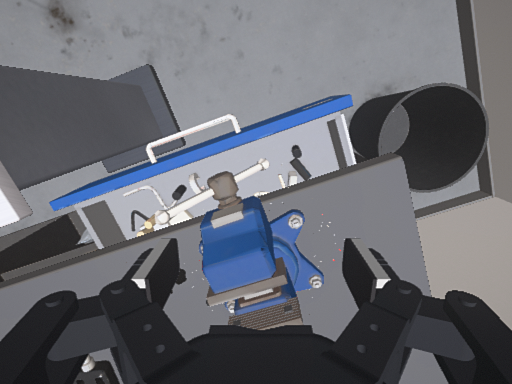

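Candidates for the bracket are the larger green one at scene (264,241), the smaller green one at (271,208) and the brown one at (325,310). By the description I choose (264,241). Next I'll crop it close and get rough positions.

```bash
cat > h.py <<'E'
import numpy as np, cv2
from scipy.spatial.transform import Rotation as R
from bench import bot, solve_ik, imaging
def rot(r): return R.from_euler('xyz',r).as_matrix()
def ray(m,px):
    K=m["K"]; d=np.array([(px[0]-K[0,2])/K[0,0], -(px[1]-K[1,2])/K[1,1], -1.])
    return rot(m["rotation"])@d
def onz(m,px,z):
    d=ray(m,px); p=m["position"]; return p+d*(z-p[2])/d[2]
def proj(m,P):
    c=(np.atleast_2d(P)-m["position"])@rot(m["rotation"]); K=m["K"]
    return np.c_[K[0,2]+K[0,0]*c[:,0]/-c[:,2], K[1,2]+K[1,1]*c[:,1]/c[:,2]]
def tri(obs):
    A=np.zeros((3,3));b=np.zeros(3)
    for m,px in obs:
        d=ray(m,px);d/=np.linalg.norm(d);Q=np.eye(3)-np.outer(d,d);A+=Q;b+=Q@m["position"]
    return np.linalg.solve(A,b)
E
python3 - <<'E'
from h import *
s=imaging.camera_model("scene"); d=imaging.camera_model("side")
for n,p in dict(big=(264,248),small=(271,213),brown=(325,318),stand=(243,178),pedal=(202,190),jar=(268,190),lube=(230,163)).items(): print(n,onz(s,p,0).round())
for n,p in dict(big=(286,202),small=(246,216),stand=(222,255),pedal=(297,251),jar=(221,232),lube=(217,280)).items(): print('side',n,onz(d,p,0).round())
a=cv2.imread('pics/scene0.png');b=cv2.imread('pics/side0.png')
A=cv2.resize(a[120:270,170:320],(400,400),interpolation=3);B=cv2.resize(b[160:310,190:340],(400,400),interpolation=3)
cv2.imwrite('pics/crop0.png',np.hstack([A,B]))
E
```

```text
big [ 489. -312.    0.]
small [ 627. -161.   -0.]
brown [ 476. -655.    0.]
stand [667. 124.  -0.]
pedal [463. 142.   0.]
jar [710. -21.   0.]
lube [684. 275.   0.]
side big [ 474. -319.    0.]
side small [ 626. -173.   -0.]
side stand [685. 132.   0.]
side pedal [455. 100.   0.]
side jar [705. -32.   0.]
side lube [685. 278.   0.]
```

View pics/crop0.png

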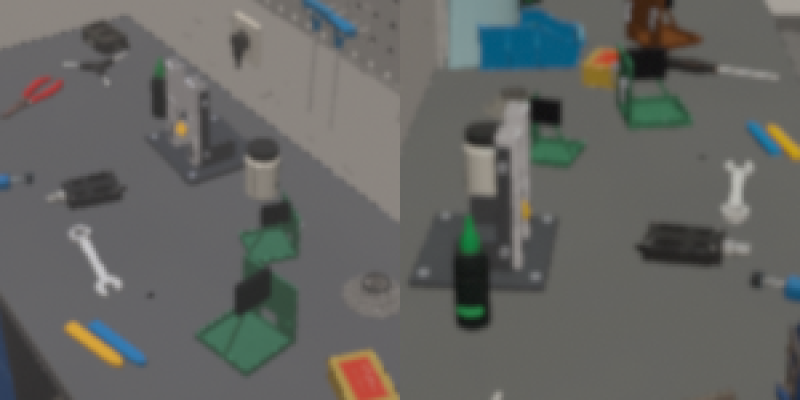

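```bash
cat >> h.py <<'E'
def snap(n,name):
    m=imaging.camera_model(n); im=imaging.capture(n); cv2.imwrite(f"pics/{name}.png",im)
    import pickle; pickle.dump(m,open(f"pics/{name}.pkl","wb")); return m,im
def load(name):
    import pickle; return pickle.load(open(f"pics/{name}.pkl","rb"))
E
python3 - <<'E'
from h import *
m=imaging.camera_model("wrist"); st=bot.get_state()
T=rot(st["orientation"])
print(T.T@(m["position"]-st["tcp_pos"]), T.T@rot(m["rotation"]))
for p in [(480,-312,200),(560,-312,200),(600,120,260),(500,120,260)]:
  for y in (0,np.pi,-np.pi+.3):
    q=solve_ik(p,[np.pi,0,y]); print(p,y,None if q is None else np.round(q,2))
E
```

```text
[  75.27737956   -1.56513622 -168.51513363] [[-2.21656819e-04  9.55518761e-01  2.94930243e-01]
 [ 9.99999386e-01  5.32115303e-04 -9.72397642e-04]
 [-1.08608109e-03  2.94929846e-01 -9.55518292e-01]]
(480, -312, 200) 0 [-0.71  0.37 -0.14  1.06  0.    2.44]
(480, -312, 200) 3.141592653589793 [-0.71  0.37 -0.14  1.06  0.   -0.71]
(480, -312, 200) -2.8415926535897933 [-0.71  0.37 -0.14  1.06  0.   -1.01]
(560, -312, 200) 0 [-0.62  0.5   0.06  1.13  0.    2.52]
(560, -312, 200) 3.141592653589793 [-0.62  0.5   0.06  1.13  0.   -0.62]
(560, -312, 200) -2.8415926535897933 [-0.62  0.5   0.06  1.13  0.   -0.92]
(600, 120, 260) 0 [ 0.08  0.42  0.08  1.24  0.   -3.06]
(600, 120, 260) 3.141592653589793 [0.08 0.42 0.08 1.24 0.   0.08]
(600, 120, 260) -2.8415926535897933 [ 0.08  0.42  0.08  1.24  0.   -0.22]
(500, 120, 260) 0 [ 0.09  0.23 -0.18  1.16  0.   -3.05]
(500, 120, 260) 3.141592653589793 [ 0.09  0.23 -0.18  1.16  0.    0.09]
(500, 120, 260) -2.8415926535897933 [ 0.09  0.23 -0.18  1.16  0.   -0.21]
```

```bash
python3 - <<'E'
from h import *
o=[np.pi,0,np.pi]
bot.move_ptp([540,160,310],o); bot.dwell(.1); snap("wrist","wA")
bot.movel([500,60,310],max_speed=250); bot.dwell(.1); snap("wrist","wB")
bot.move_ptp([480,-312,270],o); bot.dwell(.1); snap("wrist","wC")
print(bot.get_state()["t"])
E
```

```text
4.4583
```

View pics/wA.png

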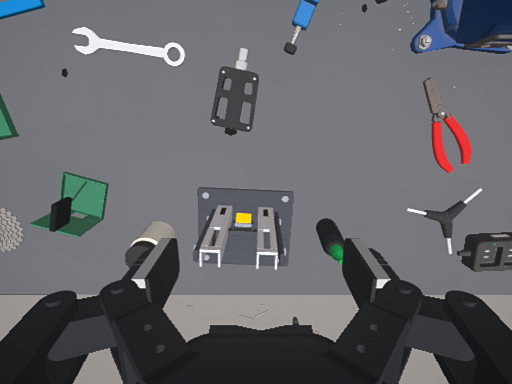

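View pics/wB.png

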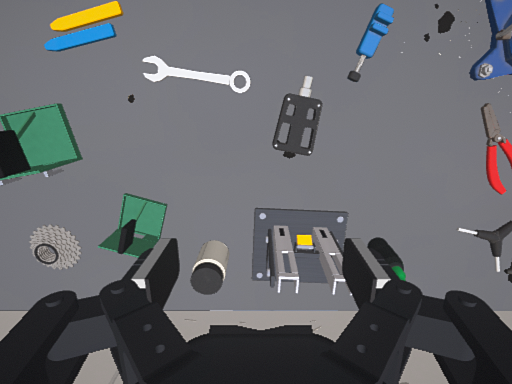

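View pics/wC.png

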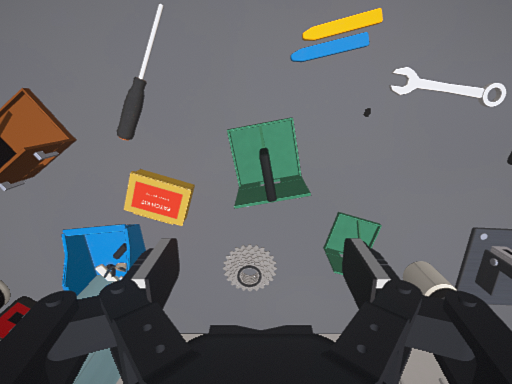

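```bash
python3 - <<'E'
import cv2
for n,(x,y,w,h),s in [("wA",(185,175,120,100),6),("wB",(240,195,125,105),6),("wC",(220,105,100,110),5)]:
    im=cv2.imread(f"pics/{n}.png")[y:y+h,x:x+w]
    im=cv2.resize(im,None,fx=s,fy=s,interpolation=cv2.INTER_CUBIC)
    for i in range(0,w,10):
        cv2.putText(im,str(x+i),(i*s,8),0,.3,(0,255,255)); cv2.line(im,(i*s,10),(i*s,14),(0,255,255))
    for j in range(0,h,10):
        cv2.putText(im,str(y+j),(0,j*s+4),0,.3,(0,255,255))
    cv2.imwrite(f"pics/{n}z.png",im)
E
```

```text
(no output)
```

View pics/wAz.png

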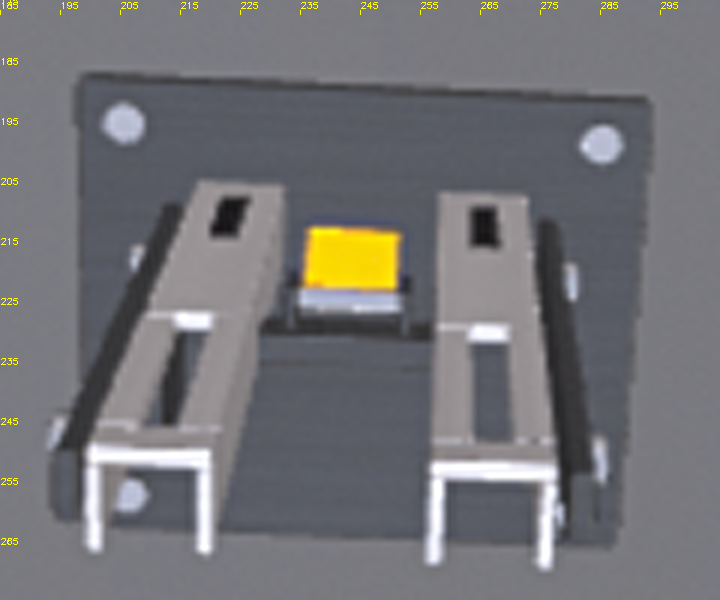

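View pics/wBz.png

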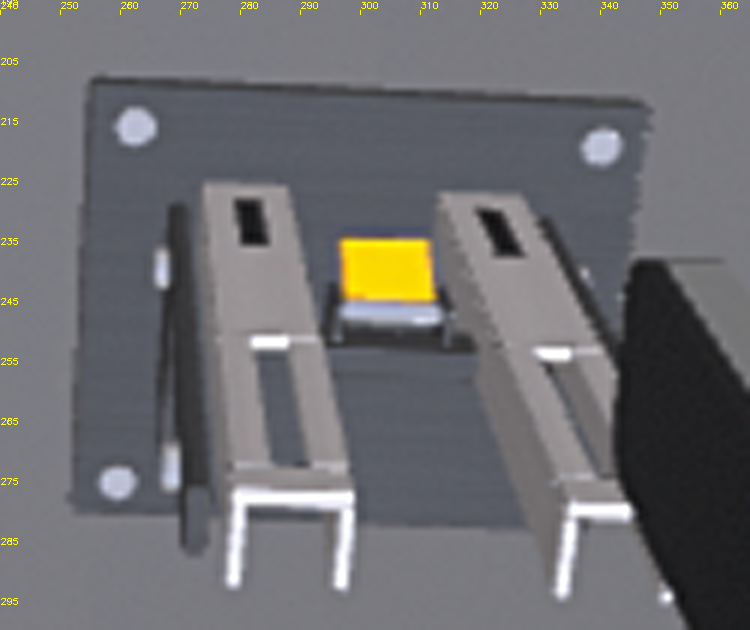

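View pics/wCz.png

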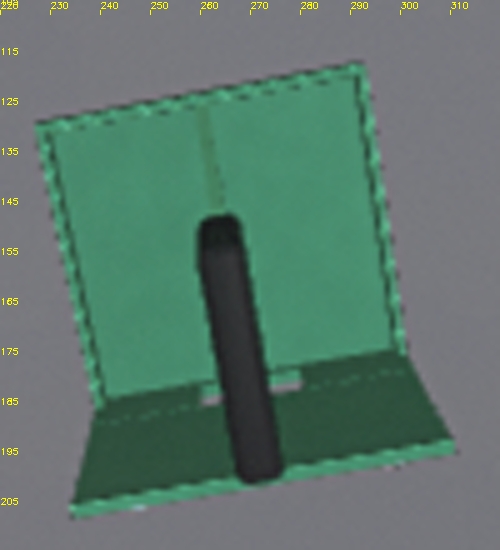

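```bash
cat > fit.py <<'E'
from h import *
from scipy.optimize import least_squares
A,B,C=load("wA"),load("wB"),load("wC")
def pt(z,P): return np.array([z[0]+P[0]*np.cos(z[2])-P[1]*np.sin(z[2]), z[1]+P[0]*np.sin(z[2])+P[1]*np.cos(z[2]),P[2]])
a=lambda X,Y:(185+X/6-.4,175+Y/6-.4); b=lambda X,Y:(240+X/6-.4,195+Y/6-.4); c=lambda X,Y:(220+X/5-.4,105+Y/5-.4)
T=[(A,-49,a(88,447)),(A,-23,a(213,450)),(A,23,a(430,460)),(A,49,a(558,462)),(B,-49,b(232,487)),(B,-23,b(355,490)),(B,23,b(568,502))]
L=[(A,-49,a(197,181)),(A,-23,a(284,186)),(A,23,a(438,192)),(A,49,a(528,196)),(B,-49,b(203,182)),(B,-23,b(290,185)),(B,23,b(437,192)),(B,49,b(520,195))]
S=[(A,-36,a(194,312)),(A,36,a(488,325)),(B,-36,b(268,335)),(B,36,b(553,347))]
def f(z):
    r=[]
    for pts,h in ((T,z[3]),(L,z[4]),(S,z[5])):
        for m,y,p in pts: r+=list(proj(m,pt(z,(0,y,h)))[0]-p)
    return np.array(r)
s=least_squares(f,[640,125,0,173,10,107],loss='soft_l1'); print("stand",s.x.round(3)); print(f(s.x).reshape(-1,2).round(1).tolist())
G=[((-94,-50,14),c(36,122)),((-94,50,14),c(362,62)),((0,-50,100),c(70,517)),((0,50,100),c(457,452)),((-65,0,108),c(222,250)),((-3,0,108),c(262,483))]
def g(z): return np.concatenate([proj(C,pt(z,P)+[0,0,z[3]])[0]-p for P,p in G])
k=least_squares(g,[490,-300,.15,0],loss='soft_l1'); print("bracket",k.x.round(3)); print(g(k.x).reshape(-1,2).round(1).tolist())
print("grip",pt(k.x,(-34,0,88)))
E
python3 fit.py
```

```text
stand [ 6.41464e+02  1.32275e+02 -4.50000e-02  1.65375e+02  8.74800e+00
  9.95590e+01]
[[-0.2, -0.3], [-0.2, 0.1], [0.4, -0.1], [-0.2, 0.4], [0.4, 0.0], [-0.1, 0.3], [-0.2, -0.4], [-0.1, 0.1], [0.0, -0.1], [0.1, -0.0], [-0.4, -0.1], [-0.2, -0.0], [-0.5, 0.1], [0.1, -0.1], [0.4, 0.0], [0.3, 0.2], [0.1, 0.1], [0.2, -0.1], [-0.1, -0.2]]
bracket [ 5.28067e+02 -2.96648e+02  1.79000e-01 -2.52500e+00]
[[-0.3, 0.3], [0.7, 0.2], [0.6, -0.0], [-0.4, 0.1], [-0.5, -1.1], [0.0, 0.3]]
grip [ 494.60886387 -302.69263037   88.        ]
```

```bash
python3 - <<'E'
from h import *
g=np.array([494.6,-302.7,0]);o=[np.pi,0,np.pi+.179]
bot.move_ptp(list(g+[0,0,150]),o)
bot.movel(list(g+[0,0,72]),max_speed=100,threshold=6)
bot.dwell(.1);s=bot.get_state();print(s["t"],s["tcp_pos"].round(1),s["contact_force"].round(1))
snap("wrist","wD");
bot.grip(0.0,effort=60); s=bot.get_state();print(s["t"],s["opening"],s["contact_force"].round(1),s["tcp_pos"].round(1))
snap("wrist","wE")
E
```

```text
6.0417 [ 495.2 -303.2   72.9] [ 0.  -0.3 -0.2]
6.7667 0.11374009544332098 [-0.6  3.   0.8] [ 494.5 -302.3   71.9]
```

View pics/wD.png

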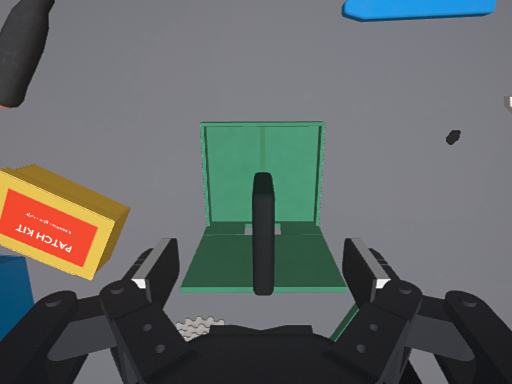

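View pics/wE.png

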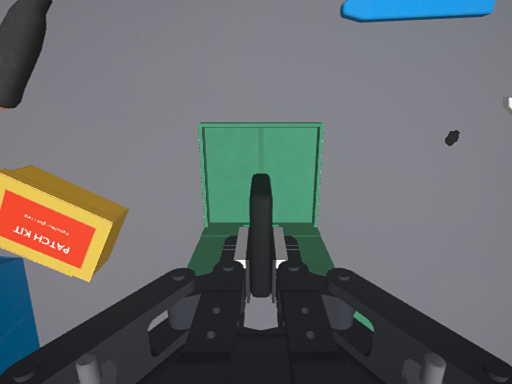

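The wD picture shows the larger green bracket's rib centred between the open pads at (263,235). In wE the pads are closed on it. Next I'll refine the in-hand offset and lift.

```bash
cat > fit2.py <<'E'
from fit import *
D,E=load("wD"),load("wE")
for m,G in ((D,[((-94,-50,14),(200.5,122)),((-94,50,14),(324.5,122)),((0,-50,100),(181,292)),((0,50,100),(345.5,292))]),
            (E,[((-94,-50,14),(198.5,122.5)),((-94,50,14),(322.5,122.5))])):
    for zz in (0,-2.5):
        def g(z): return np.concatenate([proj(m,pt(z,P)+[0,0,zz])[0]-p for P,p in G])
        k=least_squares(g,[528,-297,.18]); print(zz,k.x.round(3),g(k.x).round(1),pt(k.x,(-34,0,88)).round(1))
E
python3 fit2.py
python3 - <<'E'
from h import *
s=bot.get_state();p=s["tcp_pos"]
bot.movel([494.6,-302.7,190],max_speed=120)
s=bot.get_state();print(s["t"],s["contact_force"].round(1),s["wrist_torque"].round(2),s["opening"])
bot.dwell(.1);snap("wrist","wF");
E
```

```text
stand [ 6.41464e+02  1.32275e+02 -4.50000e-02  1.65375e+02  8.74800e+00
  9.95590e+01]
[[-0.2, -0.3], [-0.2, 0.1], [0.4, -0.1], [-0.2, 0.4], [0.4, 0.0], [-0.1, 0.3], [-0.2, -0.4], [-0.1, 0.1], [0.0, -0.1], [0.1, -0.0], [-0.4, -0.1], [-0.2, -0.0], [-0.5, 0.1], [0.1, -0.1], [0.4, 0.0], [0.3, 0.2], [0.1, 0.1], [0.2, -0.1], [-0.1, -0.2]]
bracket [ 5.28067e+02 -2.96648e+02  1.79000e-01 -2.52500e+00]
[[-0.3, 0.3], [0.7, 0.2], [0.6, -0.0], [-0.4, 0.1], [-0.5, -1.1], [0.0, 0.3]]
grip [ 494.60886387 -302.69263037   88.        ]
0 [ 5.27347e+02 -2.96885e+02  1.79000e-01] [-1.4 -0.7  1.4 -0.8 -1.7  1.   1.7  0.9] [ 493.9 -302.9   88. ]
-2.5 [ 5.28375e+02 -2.96673e+02  1.79000e-01] [-0.6  0.4  0.6  0.4 -0.4 -0.3  0.3 -0.3] [ 494.9 -302.7   88. ]
0 [ 5.27868e+02 -2.97256e+02  1.79000e-01] [-1.5  0.1  1.6  0.1] [ 494.4 -303.3   88. ]
-2.5 [ 5.28003e+02 -2.97227e+02  1.79000e-01] [-0.9  0.1  0.9  0.1] [ 494.5 -303.3   88. ]
7.95 [ 0.4 -0.1 -4.2] [-0.06  0.06 -0.01] 0.11473204529502788
```

View pics/wF.png

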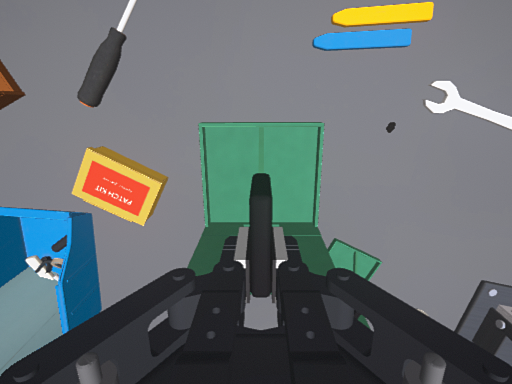

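```bash
cat >> h.py <<'E'
S0=np.array([641.5,132.3]); YAW=-.045
def tcp(x,y,z,S=S0,yaw=YAW):
    "bracket_back at (x,y,z) in stand_seat frame -> TCP"
    c,s=np.cos(yaw),np.sin(yaw); x-=34
    return [S[0]+c*x-s*y, S[1]+s*x+c*y, 45+z+72]
def O(yaw=YAW): return [np.pi,0,np.pi+yaw]
def rel(S=S0,yaw=YAW):
    p=bot.get_state()["tcp_pos"]; d=p[:2]-S; c,s=np.cos(yaw),np.sin(yaw)
    return np.array([c*d[0]+s*d[1]+34,-s*d[0]+c*d[1],p[2]-117])
E
python3 - <<'E'
from h import *
bot.move_ptp(tcp(-70,0,80),O())
bot.movel(tcp(-20,0,30),max_speed=120)
bot.dwell(.15); s=bot.get_state(); print(s["t"],rel().round(1),s["contact_force"].round(1),s["wrist_torque"].round(2),s["orientation"].round(3))
snap("wrist","wG"); m,im=snap("side","sG"); 
cv2.imwrite("pics/sGz.png",cv2.resize(im[180:290,190:320],None,fx=5,fy=5,interpolation=2))
E
```

```text
10.6167 [-20.    0.1  30.8] [-0.5 -0.2 -3.4] [0.01 0.02 0.02] [3.141e+00 1.000e-03 3.097e+00]
```

View pics/wG.png

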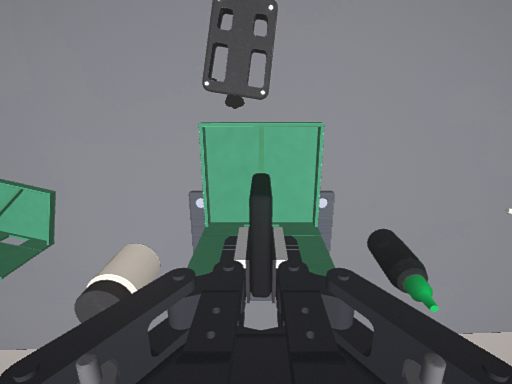

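View pics/sGz.png

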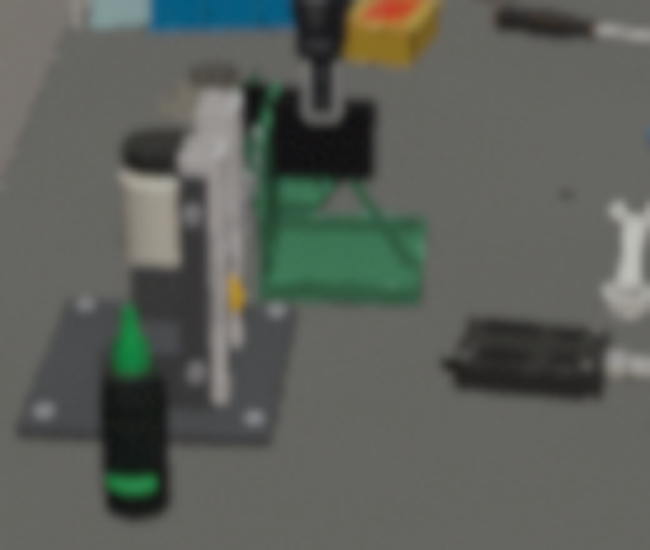

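The bracket is level in the hand. In wG its tray (201–324) is centred on the stand base (190–333). Next I'll insert gently.

```bash
python3 - <<'E'
from h import *
r=bot.movel(tcp(4,0,30),max_speed=25,threshold=5)
s=bot.get_state(); print(r,s["t"],rel().round(1),s["contact_force"].round(1),s["wrist_torque"].round(2))
bot.dwell(.15)
s=bot.get_state(); print(s["t"],rel().round(1),s["contact_force"].round(1),s["wrist_torque"].round(2))
m,im=snap("side","sH"); 
cv2.imwrite("pics/sHz.png",cv2.resize(im[180:290,190:320],None,fx=5,fy=5,interpolation=2))
E
```

```text
True 11.4667 [-1.7 -0.2 28.6] [ 0.7  0.6 -4.2] [ 0.02  0.02 -0.04]
11.6167 [-2.6 -0.3 27.6] [ 0.   0.6 -3.2] [-0.02  0.    0.01]
```

View pics/sHz.png

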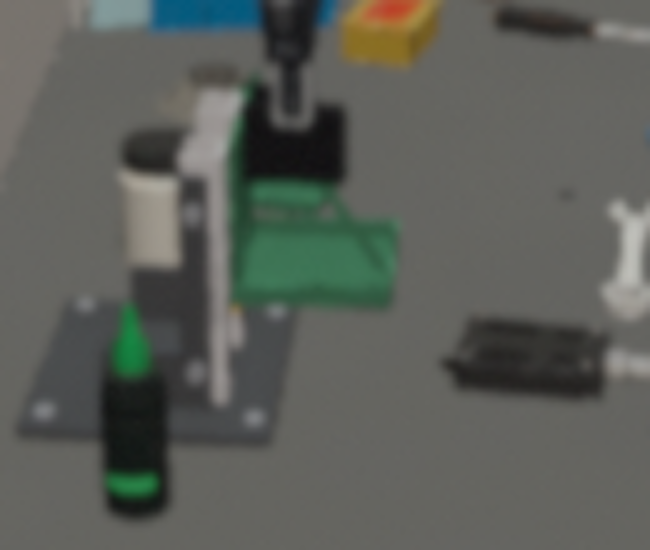

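```bash
python3 - <<'E'
from h import *
for x in (0,2,4,6):
    p=rel()
    r=bot.movel(tcp(x,0,29),max_speed=15,threshold=6); bot.dwell(.1)
    s=bot.get_state(); print(x,r,s["t"],rel().round(1),s["contact_force"].round(1),s["wrist_torque"].round(2))
    if r or s["contact_force"][0]<-3: break
E
```

```text
0 False 12.0917 [-0.6 -0.  28.7] [-2.3  0.3 -4.5] [-0.06  0.59  0.03]
2 True 12.4 [-2.7 -0.3 26.4] [-0.7 -0.1 -4.9] [ 0.01 -0.03  0.06]
```

```bash
python3 - <<'E'
from h import *
for x in (-1,0,.5,1.,1.5):
    bot.movel(tcp(x,0,28),max_speed=15); bot.dwell(.1)
    s=bot.get_state(); print(x,s["t"],rel().round(1),s["contact_force"].round(1),s["wrist_torque"].round(2))
    if s["contact_force"][0]<-7: break
E
```

```text
-1 12.8583 [-0.9 -0.  27.9] [ 0.2 -0.4 -4. ] [-0.02  0.05 -0.01]
0 13.2083 [-0.9 -0.  27.8] [-4.   1.3 -1.6] [ 0.03  0.95 -0.  ]
0.5 13.5583 [-0.9  0.  27.8] [-5.8 -0.4 -1.1] [ 0.05  1.34 -0.05]
1.0 13.9083 [-0.9 -0.  27.8] [-7.2  0.7 -0.2] [-0.    1.56 -0.05]
```

```bash
python3 - <<'E'
from h import *
z=28; last=None
for z in [25,22,19,17,15,13,11,10,9,8,7,6,5,4,3,2,1,0]:
    bot.movel(tcp(-.4,0,z),max_speed=15); bot.dwell(.08)
    s=bot.get_state(); f=s["contact_force"]; print(z,round(s["t"],1),rel().round(1),f.round(1),s["wrist_torque"].round(2))
    if f[2]>9 or abs(f[1])>6 or abs(f[0])>10: break
E
```

```text
25 14.4 [-1.   0.1 24.8] [-5.   0.6 -3.5] [0.06 1.12 0.02]
22 14.8 [-1.   0.  21.8] [-5.8 -0.3 -2.3] [ 0.08  1.19 -0.04]
19 15.2 [-1.   0.  18.8] [-5.   1.3 -2.8] [ 0.12  1.19 -0.03]
17 15.6 [-1.   0.  16.8] [-5.3  0.7 -2.3] [ 0.08  1.13 -0.06]
15 16.0 [-1.   0.  14.9] [-5.2  0.2 -3. ] [ 0.13  1.13 -0.  ]
13 16.3 [-0.9  0.  12.9] [-5.6 -0.4 -1.8] [ 0.06  1.16 -0.06]
11 16.7 [-1.  0. 11.] [-5.7  0.4 -2.1] [ 0.08  1.21 -0.04]
10 17.0 [-0.9  0.1 10.6] [-6.4  0.7  1.3] [0.04 1.51 0.01]
9 17.4 [-0.9  0.1 10.1] [-7.9  0.3  5.3] [-0.    1.8  -0.03]
8 17.7 [-0.9  0.1  9.4] [-8.5  0.8  6.3] [ 0.01  1.85 -0.05]
7 18.0 [-0.9  0.2  8.5] [-8.8  0.4  7.1] [ 0.01  1.9  -0.07]
6 18.4 [-0.9  0.2  7.5] [-9.1  1.   6.1] [0.08 1.89 0.01]
5 18.7 [-0.9  0.2  6.4] [-8.2 -0.1  6.4] [0.07 1.87 0.04]
4 19.0 [-0.9  0.2  5.3] [-8.2 -0.4  4.4] [ 0.07  1.81 -0.01]
3 19.4 [-0.9  0.2  4.2] [-7.7  0.5  5.2] [0.05 1.83 0.  ]
2 19.7 [-0.9  0.3  3.2] [-8.   0.1  4.7] [0.12 1.77 0.  ]
1 20.0 [-0.9  0.3  2.2] [-8.7  0.6  5.1] [ 0.06  1.74 -0.07]
0 20.4 [-0.9  0.2  1.2] [-8.7  1.1  5.2] [ 0.03  1.78 -0.03]
```

```bash
python3 - <<'E'
from h import *
for z in np.arange(-1,-12,-.8):
    bot.movel(tcp(-.6,0,z),max_speed=15); bot.dwell(.08)
    s=bot.get_state(); f=s["contact_force"]; print(round(z,1),round(s["t"],1),rel().round(1),f.round(1),s["wrist_torque"].round(2))
    if f[2]>10 or abs(f[1])>6 or abs(f[0])>12: break
E
```

```text
-1.0 20.7 [-0.9  0.2  0.2] [-7.2  0.5  4.8] [ 0.07  1.66 -0.04]
-1.8 21.0 [-0.9  0.2 -0.6] [-7.6  0.7  4.4] [ 0.02  1.6  -0.02]
-2.6 21.4 [-1.   0.2 -2.5] [-6.4  1.4 -1.5] [ 0.1   1.06 -0.03]
-3.4 21.7 [-1.   0.1 -3.4] [-5.7  0.4 -1.9] [ 0.12  1.11 -0.01]
-4.2 22.0 [-1.   0.1 -4.2] [-4.2  0.6 -2.2] [0.02 1.04 0.01]
-5.0 22.4 [-1.  0. -5.] [-5.   0.1 -1.4] [ 0.11  1.11 -0.03]
-5.8 22.7 [-1.   0.1 -5.4] [-6.8  0.4  1. ] [ 0.03  1.22 -0.04]
-6.6 23.0 [-1.   0.1 -5.6] [-6.   1.4  4.1] [ 0.04  1.5  -0.02]
-7.4 23.4 [-1.   0.2 -5.8] [-9.9  0.5  8.3] [-0.05  1.81 -0.04]
-8.2 23.7 [-1.   0.1 -5.9] [-11.2  -0.4  11. ] [-0.06  2.08 -0.08]
```

Latch snapped at about z −2, with a rigid stop near −5.6, matching the camera estimate. Now I'll relax, look, and release.

```bash
python3 - <<'E'
from h import *
bot.movel(tcp(-1,0,-5.6),max_speed=15); bot.dwell(.15)
s=bot.get_state(); print(round(s["t"],1),rel().round(1),s["contact_force"].round(1))
m,im=snap("side","sI"); a=cv2.resize(im[180:290,190:320],(390,330),interpolation=2)
bot.grip(0.5); bot.dwell(.2)
s=bot.get_state(); print(round(s["t"],1),s["opening"],s["contact_force"].round(1))
bot.movel(tcp(-1,0,60),max_speed=80)
bot.movel(tcp(-60,0,120),max_speed=150); bot.dwell(.2)
s=bot.get_state(); print(round(s["t"],1),s["contact_force"].round(1))
snap("wrist","wJ"); m,im=snap("side","sJ"); b=cv2.resize(im[180:290,190:320],(390,330),interpolation=2)
cv2.imwrite("pics/sIJ.png",np.hstack([a,b])); snap("scene","cJ")
E
```

```text
24.2 [-1.   0.1 -5.3] [-5.2  0.6  0.5]
24.8 0.5004982273050724 [ 0.7 -0.  -0.6]
26.7 [ 0.2  0.6 -0.1]
```

View pics/sIJ.png

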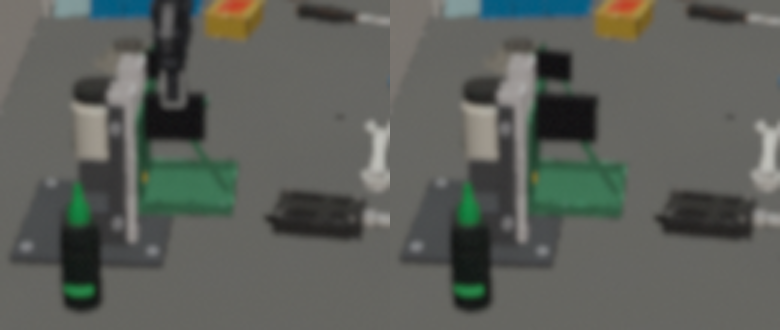

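View pics/wJ.png

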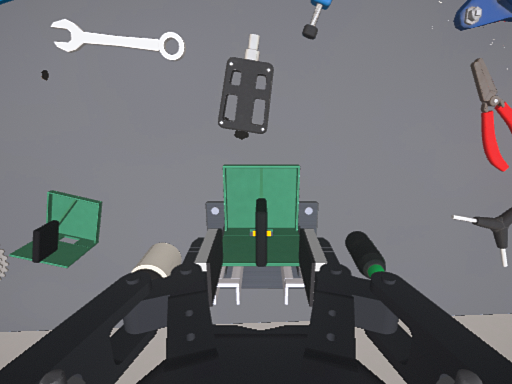

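```bash
python3 - <<'E'
import cv2
im=cv2.imread("pics/wJ.png")[155:315,195:330]
cv2.imwrite("pics/wJz.png",cv2.resize(im,None,fx=3.7,fy=3.7,interpolation=2))
E
```

```text
(no output)
```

View pics/wJz.png

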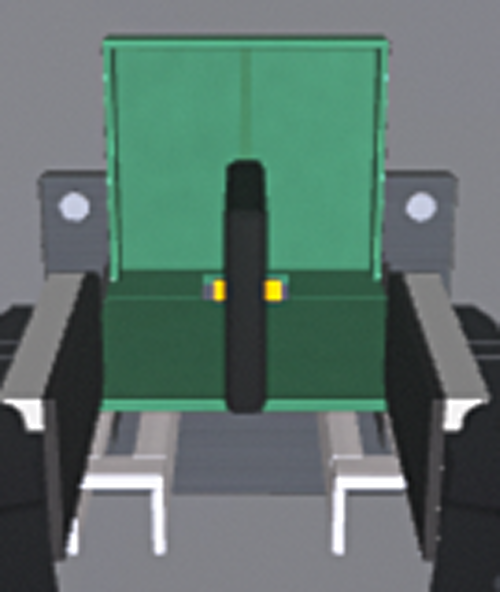

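The yellow latch nose shows through the foot window on both sides of the rib, and the bracket sits square and flat on the uprights.

```bash
python3 - <<'E'
from h import *
print(bot.get_state()["t"]); print(bot.sign_off())
E
```

```text
26.8583
the job is handed in; nothing more can be done
None
```

I gripped the larger green bracket by its rib and put both claws through the slots about 28 mm above nominal home. I then pressed it down in small steps, let go, and handed the job in at 26.9 s of the 61 s allowed.

- **Latch and stop:** pushing the latch back took up to about 10 N. The force then dropped as it snapped at about z = −2 mm from nominal, and a rigid stop followed at about −5.6 mm.
- **Force on the stand:** the highest reading was about 16 N (11 N along x and 11 N down), under the 30 N limit.
- **Final pictures:** the bracket sits square and flat on the uprights, with the yellow latch nose visible in the foot window. The bottle, jar and pedal look unmoved, by eye only, and the tool force was near zero.
- **Disagreements:** the plate touched the uprights 0.9 mm before my camera estimate, which I put down to calibration. The first approach under force threshold stopped early, at about x = −2 mm, and eased back, so I repeated it in small steps.
- **Not checked:** I did not pull up on the bracket to test the latch.

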